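Close the marble rack with the cover that fits

TASK

Two birch covers lie on the shelf beside the marble rack. Take the one long enough to span the rack, hold it clearly tilted with its narrow tongue downward, hook the tongue under the overhanging lip at the rack's slotted end, then swing the other end down until the cover lies flat and centred between lip and end stop, and let go. Leave the shorter cover where it lies.

Things in the scene. Friction and masses are not known exactly. Their poses are not given: they have to be found in the camera images.
- cover_grip (a point): Centre of the long cover's handle. Cover: birch board 170 (x) x 100 (y) x 6 mm, 80-140 g, lying handle up; its last 24 mm at the -x end narrow to a tongue 50 mm wide, which starts towards the robot within 20 degrees. Handle: dark upright fin in mid-board, 12 thick (x), 60 wide (y), 44 mm high. This point is 28 mm above the board's underside, 22 below the fin's top, 85 mm from either end; z up.
- cover_tongue (a point): Middle of the tip of the long cover's tongue, half-way through the board (3 mm above its underside), 85 mm from the fin centre along the cover's -x. Axes as the cover's.
- rack_seat (a point): Centre of the cover's seat on the fixed birch rack (200 x 110, 88 mm high; graded holes, marbles below seat level), at ledge height, 60 mm above the shelf: the seated cover's underside is at this height. x runs from slotted end (towards the robot within 15 degrees) to far end, z up. Far ledge x = 72 to 90 mm, then a stop 16 mm higher than the ledge; 10 mm lengthwise play in all; sides open.
- rack_lip (a point): Middle of the lower inner edge of the rack's overhanging lip, at x = -72 mm from the seat centre, 20 mm above the ledge. Lip (8 mm thick) and ledge below it both run 18 mm back from here to the back wall at x = -90 mm. Between them is the slot, 20 mm high and 80 mm wide between cheeks: only the tongue enters. Axes as the seat's.
- short_grip (a point): Centre of the handle fin of the shorter cover, not wanted: like the long one (same thickness, width, tongue and fin) but only 115 mm long, so it cannot span the rack. 28 mm above its underside. It lies on the other side of the rack from the long cover; which side is which varies.
Things that resemble listed ones, but are neither listed nor needed, are in the scene too. What is shaped like the part that bears cover_grip but white is not meant.

How it is judged:
By the outcome, as a careful person would: the job done as asked, in the order asked, and still so for the second after the job is handed in, with the robot touching nothing.
It also fails if it takes over 42 s, if anything falls off the work surface, if the arm or the gripper's body presses on something with over 40 N, if the wrist force passes 120 N, or if a joint passes its speed limit or range.

ROBOT

A 6-joint arm with a two-finger parallel gripper is mounted at the origin on the work surface. World frame = base frame: x ahead of the robot, y to its left, z up, the work surface at z = 0. Lengths are in mm, angles in rad, forces in N, time in s.
With the tool pointing down it reaches from about 300 to 875 mm from the base axis. Payload 4.2 kg.
Tool frame: the origin (TCP) lies between the finger pads; the fingertips stand manip.nose_length ahead of it and the grasp point (between the pads) lies 3 mm ahead of it (manip.nose_length is the distance from the TCP to the fingertips, in mm); z points along the fingers, y is the line along which they close (so a half turn about z gives the same grasp; the last joint's range is limited). The gripper opens to 85 mm and grips with 20 to 120 N. Pads are 22 mm wide; open, the fingers measure 114 mm over their backs; the gripper's body (76 mm by 85 mm) begins 54 mm behind the grasp point. The pads swing forward as they close: fully open they stand 13 mm farther back than shut.
Start: joints at [1.288, 0.32, 1.565, -0, 1.257, -0.02], TCP at [149.377, 555.271, 253.338] pointing down, gripper open.
Joint ranges: [-3.11, 3.11], [-0.84, 2.01], [0.21, 2.61], [-1.34, 4.49], [0.05, 2.63], [-2.56, 2.56]. Speed limits (rad/s): [2.57, 2.57, 3.14, 3.14, 3.14, 3.14].

INTERFACE

Orientations are given as a unit quaternion [w, x, y, z].
In Python, from cell import telemetry, snapshot, get_calibration, ticket, manip gives the robot as it stands.
- The arm moves only by the tool drive_tool, never from a script. Its arguments are lists of equal length, an entry for each row: "jaw": the opening in per cent of the stroke, from 0 (shut) to 100 (fully open); "slide": the shift along the tool's x, y, z in m, a list of three; "twist": the turn about the tool's z in degrees. A call has 1 to 12 rows; each row shifts and turns the commanded pose from where the row before left it, along the tool's axes as they then stand; what a row does not reach is not made up. A row lasts 1/10 s, in which the tool goes at most 50 mm and 8.59 degrees, less where a joint would pass 70% of its speed; a pose out of reach is approached as far as the arm can. A call is refused whole if a number of a shift passes 0.05 or a number of a turn 8.59, either way. A call with a gripper value outside its range is refused whole. The fingers move at their own pace and stop on an object; "newtons" is the grip in N (left out, the last holds). Time passes only in rows, so rows that do not move let the fingers close. It gives the time, the measured TCP pose, the force, the opening and the grip force at its end, in the units of the state.
- telemetry.sense(): the state, without advancing time (a new reading comes with each control period).
- snapshot(name): name is "scene" or "side" or "wrist"; returns the picture (384x512x3 uint8, red, green, blue); there is no depth.
- get_calibration(name): a dict with "mtx" (3x3 intrinsics, pixels), "R" (3x3) and "t" (3): a world point X has camera coordinates R X + t; the wrist camera has in their place "T_tool_cam" (4x4, takes a point from camera to tool coordinates, whose origin is the TCP and whose axes are the flange's). Camera axes: x right, y down, z forward; pixel columns grow to the right and rows downward; lengths in mm; the calibration is good to about 2 mm. A picture is of the moment at which its call begins: read the wrist's pose just before it. get_calibration takes no time and is no camera call.
- ticket.hand_in(): hands the job in; it is judged then, once.
The state is a dict: "clock": time; "q": joint angles; "joint_vel": joint speeds; "tau": joint torques, N m; "ee_pos": TCP position; "orientation": TCP orientation; "contact_force": force on the tool from outside, world axes, zero at the start; "wrist_torque": the same for the moment, N m; "opening": opening from 0.0 (shut) to 1.0 (fully open); "grasp_force": force on a finger pad.
Only numpy, scipy, OpenCV 4.12 (cv2) and the standard library are available. Lean on these libraries where they do the work, as an engineer would, in place of code of your own. Each camera call takes 0.05 s, during which the arm holds its last target. There are 200 camera calls.

## Working session

There is one attempt and no reset: what is moved stays moved. The work goes in short steps, Python scripts to look and compute and a tool call to move; the robot and the scene stay as the last step left them, time stands still between calls to the robot, and variables do not carry over. Pictures are saved under pics/ and viewed, at most 10 in all, crops included, and the job is handed in when it is done.

Besides the shell and the picture viewer there is one more tool, called by a JSON object that holds its "fn" and its "kwargs". drive_tool: Moves the arm, as the interface text tells. Its arguments: {"type":"object","properties":{"jaw":{"type":"array","items":{"type":"number"}},"slide":{"type":"array","items":{"type":"array","items":{"type":"number"}}},"twist":{"type":"array","items":{"type":"number"}},"newtons":{"type":"number"}},"required":["jaw","slide","twist"]}

```bash
mkdir -p pics; python3 - <<'E'
from cell import *
import cv2,numpy as np
s=telemetry.sense();print(s['clock'],s['ee_pos'],s['orientation'],s['opening'],manip.nose_length)
ims={}
for n in("scene","side"):
    im=snapshot(n);np.save(f"pics/{n}0.npy",im);cv2.imwrite(f"pics/{n}0.png",im[:,:,::-1]);c=get_calibration(n);print(n,-np.array(c["R"]).T@np.array(c["t"]))
print(get_calibration("wrist"))
E
```

```text
0.0 [149.22887118 554.85549365 252.45268554] [-1.50142406e-04  1.31007452e-01  9.91380977e-01 -8.84583549e-04] 1.0002198280784826 22.0
scene [ 868.24432227 -544.56171236  651.40418674]
side [-203.15598256 -747.00477008  902.13702289]
{'mtx': array([[313.4537507 ,   0.        , 259.9744147 ],
       [  0.        , 313.4537507 , 188.89607837],
       [  0.        ,   0.        ,   1.        ]]), 'T_tool_cam': array([[ 1.79561695e-05, -9.60969570e-01, -2.76654090e-01,
         7.04303992e+01],
       [ 9.99999313e-01, -3.07042134e-04,  1.13142844e-03,
        -4.02959297e-01],
       [-1.17221276e-03, -2.76653920e-01,  9.60968904e-01,
        -1.20797771e+02],
       [ 0.00000000e+00,  0.00000000e+00,  0.00000000e+00,
         1.00000000e+00]])}
```

View pics/scene0.png

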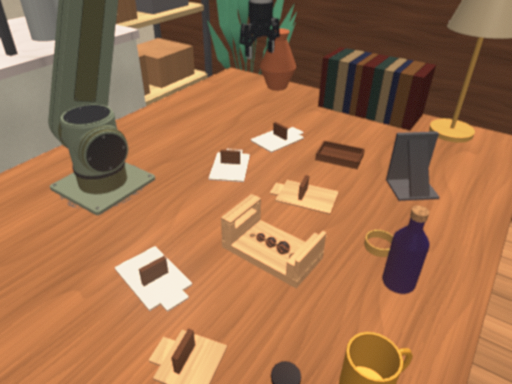

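View pics/side0.png

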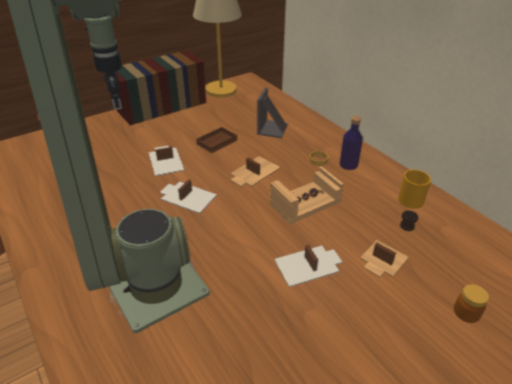

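Scene: rack at (275,245), birch covers at (305,192) and (188,360), white decoys elsewhere. Side: rack (305,197), birch covers (255,172) and (383,260). Measure by colour mask and ray casting.

```bash
cat > h.py <<'E'
import cv2,numpy as np
from cell import get_calibration
def ray(n,px,z):
    c=get_calibration(n);R=np.array(c["R"]);C=-R.T@np.array(c["t"])
    px=np.atleast_2d(px).astype(float)
    d=np.c_[px,np.ones(len(px))]@np.linalg.inv(c["mtx"]).T@R
    return C+d*((z-C[2])/d[:,2])[:,None]
E
python3 - <<'E'
from h import *
for n,seeds in(("scene",[(325,195),(205,362),(262,250)]),("side",[(265,175),(395,262),(320,205)])):
    im=np.load(f"pics/{n}0.npy")
    hsv=cv2.cvtColor(im,cv2.COLOR_RGB2HSV)
    for x,y in seeds: print(n,(x,y),im[y,x],hsv[y,x])
    print('table',hsv[300,80],hsv[220,400])
    m=((hsv[...,0]>=12)&(hsv[...,0]<=24)&(hsv[...,2]>170)&(hsv[...,1]>60)&(hsv[...,1]<150)).astype(np.uint8)
    k,l,st,ce=cv2.connectedComponentsWithStats(m)
    for i in range(1,k):
        if st[i,4]>150:
            P=ray(n,np.argwhere(l==i)[:,::-1],6)[:,:2].astype(np.float32)
            r=cv2.minAreaRect(P);print(st[i],ce[i].round(),np.round(r[0]),np.round(r[1]),round(r[2],1))
    crop=[im[150:384,120:400],im[120:320,200:440]][n=="side"]
    cv2.imwrite(f"pics/{n}c.png",cv2.resize(crop[:,:,::-1],None,fx=2.5,fy=2.5,interpolation=cv2.INTER_CUBIC))
E
```

```text
scene (325, 195) [248 205 140] [ 18 111 248]
scene (205, 362) [246 202 138] [ 18 112 246]
scene (262, 250) [246 200 135] [ 18 115 246]
table [ 12 157 209] [ 12 154 177]
[116   2  86  25 483] [158.  14.] [-1378.  1599.] [244. 788.] 0.8
[136  38  54  20 676] [158.  48.] [-798.  989.] [282. 279.] 0.0
[144  70  62  32 503] [172.  86.] [-369.  658.] [119. 390.] 0.6
[ 269  179   70   36 1466] [305. 196.] [483. 266.] [177. 115.] 12.6
[ 220  193  108   96 3306] [266. 238.] [496.  85.] [213. 276.] 87.1
[411 205  19  11 152] [420. 210.] [761. 378.] [44. 41.] 34.8
[492 223  20  77 858] [505. 268.] [957. 320.] [ 34. 262.] 7.1
[ 113  243   90   83 1531] [161. 288.] [ 380. -167.] [185. 207.] 86.8
[ 468  294   44   90 2858] [494. 344.] [983.  73.] [ 60. 227.] 0.6
[ 148  328   80   56 2635] [187. 360.] [ 547. -271.] [119. 105.] 13.9
side (265, 175) [197 148  97] [ 15 129 197]
side (395, 262) [190 143  94] [ 15 129 190]
side (320, 205) [191 144  95] [ 15 128 191]
table [ 13 162 151] [ 14 156 131]
[232 157  47  28 592] [253. 172.] [480. 264.] [170. 100.] 12.3
[272 180  48  22 382] [293. 190.] [554. 116.] [121. 124.] 85.9
[298 193  36  22 366] [314. 203.] [541.  20.] [ 52. 139.] 86.9
[361 240  47  36 615] [382. 262.] [ 545. -274.] [113.  99.] 13.9
```

View pics/scenec.png

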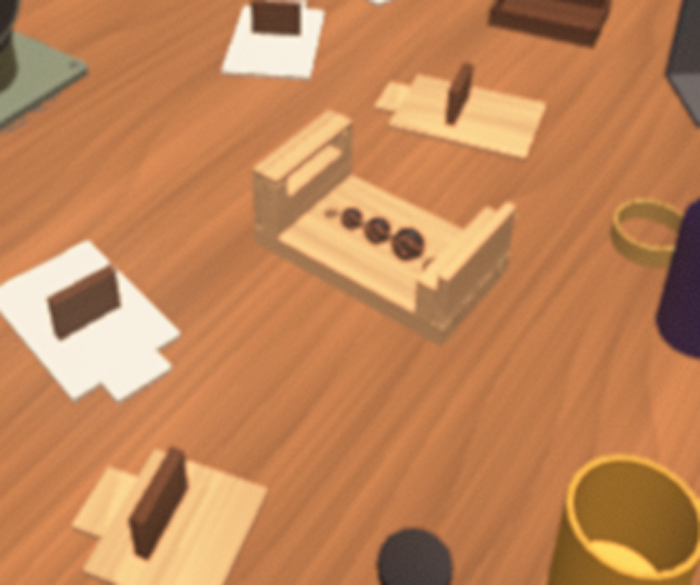

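Long cover is the one left of the rack (≈(481,265), yaw ≈12.4°, 170 mm); the near one at (546,-272) measures 115 mm. Rack ≈(520,70), yaw ≈-3°. I move over both with the wrist camera.

{"fn": "drive_tool", "kwargs": {"jaw": [100,100,100,100,100,100,100,100,100,100,100,100], "slide": [[-0.041,-0.0265,0],[-0.041,-0.0265,0],[-0.041,-0.0265,0],[-0.041,-0.0265,0],[-0.041,-0.0265,0],[-0.041,-0.0265,0],[-0.041,-0.0265,0],[-0.041,-0.0265,0],[-0.041,-0.0265,0],[-0.041,-0.0265,0],[0,0,0],[0,0,0]], "twist": [0,0,0,0,0,0,0,0,-6.85,-6.85,-6.85,-6.85], "newtons": 25}}

```text
clock: 1.3
ee_pos: [481.4, 195.5, 252.6]
orientation: [-0.001, -0.108, 0.994, -0.0]
contact_force: [0.2, 0.2, -0.7]
opening: 1.0
grasp_force: 0.0
```

{"fn": "drive_tool", "kwargs": {"jaw": [100,100], "slide": [[0,0,0],[0,0,0]], "twist": [0,0]}}

```text
clock: 1.5
ee_pos: [480.3, 197.0, 253.0]
orientation: [-0.0, -0.106, 0.994, -0.0]
contact_force: [-0.5, 0.7, -0.1]
opening: 1.0
grasp_force: 0.0
```

```bash
cat >> h.py <<'E'
from scipy.spatial.transform import Rotation
def pose(s):
    w,x,y,z=s["orientation"];return Rotation.from_quat([x,y,z,w]).as_matrix(),np.array(s["ee_pos"])
def wray(s,px,z):
    c=get_calibration("wrist");T=np.array(c["T_tool_cam"]);R,p=pose(s)
    M=R@T[:3,:3];C=R@T[:3,3]+p
    px=np.atleast_2d(px).astype(float)
    d=np.c_[px,np.ones(len(px))]@np.linalg.inv(c["mtx"]).T@M.T
    return C+d*((z-C[2])/d[:,2])[:,None]
E
python3 - <<'E'
from h import *
from cell import *
import pickle
s=telemetry.sense();im=snapshot("wrist");pickle.dump((s,im),open("pics/w1.pkl","wb"))
print(s["clock"],s["ee_pos"],s["q"]);R,p=pose(s);print(R.round(3))
cv2.imwrite("pics/w1.png",cv2.resize(im[:,:,::-1],None,fx=1.5,fy=1.5,interpolation=cv2.INTER_CUBIC))
hsv=cv2.cvtColor(im,cv2.COLOR_RGB2HSV)
print(hsv[100:380:40,60:500:60].tolist()[:2])
m=((hsv[...,0]>=12)&(hsv[...,0]<=24)&(hsv[...,2]>150)&(hsv[...,1]<148)).astype(np.uint8)
k,l,st,ce=cv2.connectedComponentsWithStats(m)
for i in range(1,k):
    if st[i,4]>1000:
        P=wray(s,np.argwhere(l==i)[:,::-1],6)[:,:2].astype(np.float32)
        r=cv2.minAreaRect(P);print(st[i],ce[i].round(),np.round(r[0],1),np.round(r[1]),round(r[2],1))
E
```

```text
1.5 [480.31210232 196.99851541 253.01238605] [ 3.67030069e-01  2.32286968e-01  1.68911719e+00  7.29988706e-05
  1.22085225e+00 -1.41687174e+00]
[[-0.977 -0.211 -0.001]
 [-0.211  0.977 -0.   ]
 [ 0.001 -0.    -1.   ]]
[[[16, 132, 201], [16, 134, 162], [16, 131, 146], [13, 159, 152], [13, 163, 142], [13, 155, 135], [13, 161, 147], [13, 161, 136]], [[13, 163, 142], [13, 140, 109], [13, 164, 162], [13, 160, 147], [16, 128, 211], [17, 109, 209], [13, 158, 140], [14, 161, 136]]]
[   33    67   143   173 13451] [111. 151.] [520.7  10.5] [163. 174.] 87.3
[ 275  101   88  139 9537] [316. 173.] [482.4 267.8] [170. 100.] 12.5
[  40  232   90   33 1257] [ 81. 249.] [642.6  -0. ] [113.  22.] 87.1
```

View pics/w1.png

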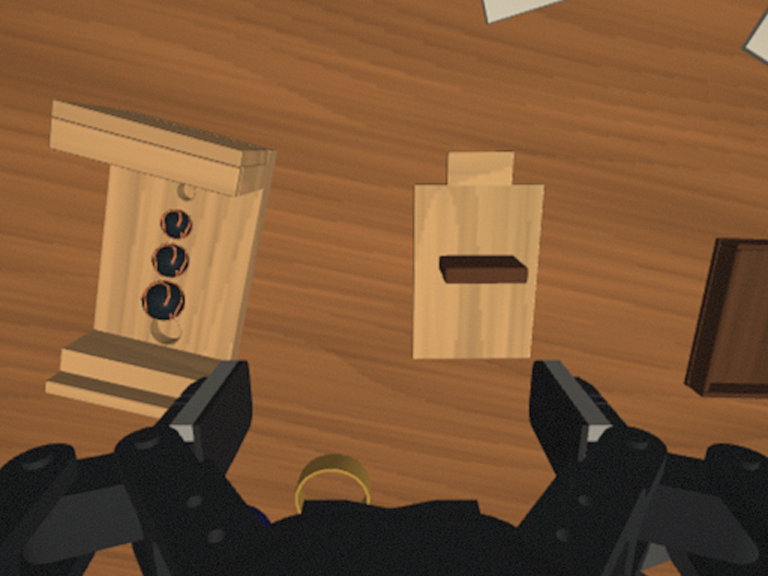

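The wrist view shows the long cover (tongue towards the robot, fin near (322,179) native) and the rack at left. I take one view squarely over the rack before grasping.

{"fn": "drive_tool", "kwargs": {"jaw": [100,100,100,100,100,100], "slide": [[0.01,-0.038,0],[0.01,-0.038,0],[0.01,-0.038,0],[0,0,0],[0,0,0],[0,0,0]], "twist": [0,0,0,0,0,0]}}

```text
clock: 2.15
ee_pos: [475.7, 80.2, 253.4]
orientation: [0.0, -0.108, 0.994, 0.0]
contact_force: [1.2, 0.2, 0.1]
opening: 1.001
grasp_force: 0.0
```

```bash
python3 - <<'E'
from h import *
from cell import *
import pickle
s=telemetry.sense();im=snapshot("wrist");pickle.dump((s,im),open("pics/w2.pkl","wb"))
print(s["clock"],s["ee_pos"],s["joint_vel"].round(3) if hasattr(s["joint_vel"],'round') else s["joint_vel"])
crop=im[40:260,130:390]
cv2.imwrite("pics/w2.png",cv2.resize(crop[:,:,::-1],(780,660)[:2],interpolation=cv2.INTER_CUBIC)[:600])
E
```

```text
2.15 [475.65922021  80.16165351 253.37179737] [ 0.013  0.004 -0.002 -0.002  0.003 -0.006]
```

View pics/w2.png

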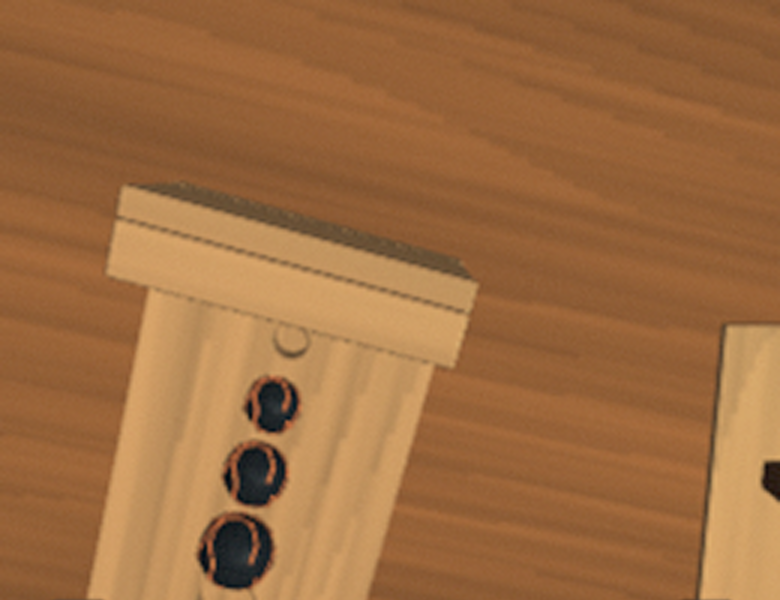

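```bash
python3 - <<'E'
from h import *
import pickle
s,_=pickle.load(open("pics/w2.pkl","rb"))
q=np.array([(122,186),(478,282),(107,273),(456,367)])/3+[130,40]
P=wray(s,q,88)[:,:2];print(P.round(1))
print("len",np.linalg.norm(P[1]-P[0]),np.linalg.norm(P[3]-P[2]),"depth",np.linalg.norm(P[2]-P[0]),np.linalg.norm(P[3]-P[1]))
v=(P[1]-P[0]+P[3]-P[2]);yaw=np.degrees(np.arctan2(v[1],v[0]))-90
x=np.array([np.cos(np.radians(yaw)),np.sin(np.radians(yaw))])
m=P.mean(0);print("yaw",yaw,"seat",m+86*x,(P[2]+P[3])/2+72*x)
# far end from scene/side cameras: birch components
s1,im=pickle.load(open("pics/w1.pkl","rb"))
q=np.array([(62,348),(46,388),(53,121),(243,165)])/1.5
print(wray(s1,q[:2],76).round(1),wray(s1,q[2:],88).round(1))
for n,pts in(("scene",[(120+255/2.5,150+160/2.5),(120+333/2.5,150+112/2.5),(120+350/2.5,150+128/2.5)]),):
    print(ray(n,pts,88).round(1))
E
```

```text
[[426.5 -10.9]
 [431.2  97.7]
 [452.5 -11.8]
 [458.   97.3]]
len 108.72971237541496 109.3069903391774 depth 26.02257564945138 26.749603493639363
yaw -2.693455732594387 seat [527.93737334  39.04786193] [527.14073883  39.36515676]
[[587.8  -9.8  76. ]
 [621.2 -20.1  76. ]] [[437.8 -10.4  88. ]
 [439.1  99.4  88. ]]
[[423.3  -0.8  88. ]
 [439.4  97.   88. ]
 [466.   85.4  88. ]]
```

{"fn": "drive_tool", "kwargs": {"jaw": [100,100,100,100,100,100,100,100,100,100,100], "slide": [[-0.0092,0.0362,0],[-0.0092,0.0362,0],[-0.0092,0.0362,0],[-0.0092,0.0362,0],[-0.009,0.0363,0],[0,0,0.03],[0,0,0.04],[0,0,0.04],[0,0,0.03],[0,0,0],[0,0,0]], "twist": [0,0,0,0,0,0,0,0,0,0,0]}}

```text
clock: 3.3
ee_pos: [481.7, 267.0, 113.6]
orientation: [-0.0, -0.108, 0.994, 0.0]
contact_force: [-0.4, -0.2, 0.6]
opening: 0.997
grasp_force: 0.0
```

```bash
python3 - <<'E'
from h import *
from cell import *
s=telemetry.sense();im=snapshot("wrist");R,p=pose(s)
print(s["clock"],s["ee_pos"])
hsv=cv2.cvtColor(im,cv2.COLOR_RGB2HSV)
d=((hsv[...,2]<100)&(hsv[...,1]>90)).astype(np.uint8)
k,l,st,ce=cv2.connectedComponentsWithStats(d)
for i in range(1,k):
    if st[i,4]>300: print(st[i],ce[i].round())
m=((hsv[...,0]>=12)&(hsv[...,0]<=24)&(hsv[...,2]>150)&(hsv[...,1]<148)).astype(np.uint8)
k,l,st,ce=cv2.connectedComponentsWithStats(m)
i=1+st[1:,4].argmax();print(st[i])
P=(wray(s,np.argwhere(l==i)[:,::-1],6)-p)@R
r=cv2.minAreaRect(P[:,:2].astype(np.float32));print("tool frame",r, P.min(0),P.max(0))
cv2.imwrite("pics/w3.png",im[:,:,::-1])
E
```

```text
3.3 [481.70472585 267.01795082 113.60386154]
[ 480  179   32  126 1896] [501. 258.]
[ 214  190   94   34 3020] [260. 207.]
[  191    78   140   215 22644]
tool frame ((-0.5927810668945312, 0.4349250793457031), (100.18509674072266, 169.55198669433594), 89.86222839355469) [-85.25116535 -49.65504942 107.59470123] [ 84.13040289  50.71280558 107.61241297]
```

View pics/w3.png

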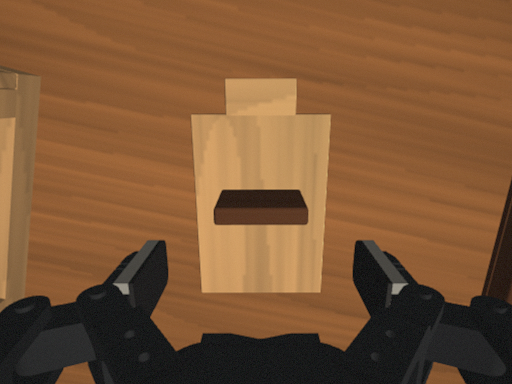

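The cover is centred under the tool within 0.6 mm, and aligned. Descend and grip the fin by its narrow ends, so the cover can pivot between the pads.

{"fn": "drive_tool", "kwargs": {"jaw": [100,100,100,100,60,60,60,60,60,60], "slide": [[0,0,0.03],[0,0,0.03],[0,0,0.018],[0,0,0],[0,0,0],[0,0,0],[0,0,0],[0,0,0],[0,0,0],[0,0,0]], "twist": [0,0,0,0,0,0,0,0,0,0], "newtons": 30}}

```text
clock: 4.35
ee_pos: [483.1, 266.9, 37.6]
orientation: [0.002, -0.108, 0.994, 0.001]
contact_force: [-0.5, 0.7, 6.9]
opening: 0.694
grasp_force: 33.4
```

{"fn": "drive_tool", "kwargs": {"jaw": [60,60,60,60,60,60,60,60,60,60,60,60], "slide": [[0,0,-0.02],[0,0,-0.04],[0,0,-0.04],[0,0,-0.032],[0.02,-0.023,0],[0.0275,-0.032,0],[0.0275,-0.032,0],[0.0275,-0.032,0],[0.0275,-0.032,0],[0.0215,-0.025,0],[0.012,-0.0136,0],[0,0,0]], "twist": [0,0,0,0,2,2,2,2,2,2,2,1], "newtons": 40}}

```text
clock: 5.55
ee_pos: [340.0, 57.5, 167.8]
orientation: [0.0, 0.025, 1.0, -0.0]
contact_force: [-0.3, 1.1, -0.3]
opening: 0.696
grasp_force: 44.6
```

{"fn": "drive_tool", "kwargs": {"jaw": [60,60], "slide": [[0,0,0],[0,0,0]], "twist": [0,0]}}

```text
clock: 5.75
ee_pos: [343.0, 59.3, 167.8]
orientation: [0.001, 0.023, 1.0, 0.0]
contact_force: [0.2, 0.6, -1.2]
opening: 0.694
grasp_force: 44.6
```

```bash
python3 - <<'E'
from h import *
from cell import *
s=telemetry.sense();R,p=pose(s)
print(s["clock"],p,"yaw",np.degrees(np.arctan2(-R[1,0],-R[0,0])),s["opening"],s["grasp_force"],s["q"])
im=snapshot("scene");cv2.imwrite("pics/s4.png",cv2.resize(im[100:340,60:380,::-1],None,fx=2,fy=2,interpolation=cv2.INTER_CUBIC))
psi=np.radians(-2.7);ax=np.array([np.cos(psi),np.sin(psi)]);ay=np.array([-ax[1],ax[0]])
d=p[:2]-[527.7,39.2];print("rack frame",d@ax,d@ay)
E
```

```text
5.75 [343.04416498  59.31772672 167.78386095] yaw -2.606864068159334 0.6938485234201527 44.60346579551697 [ 1.37946529e-01  4.46755942e-02  2.16044556e+00  3.45843540e-04
  9.34566457e-01 -1.38755723e+00]
rack frame -185.39851865503272 11.396912536619064
```

View pics/s4.png

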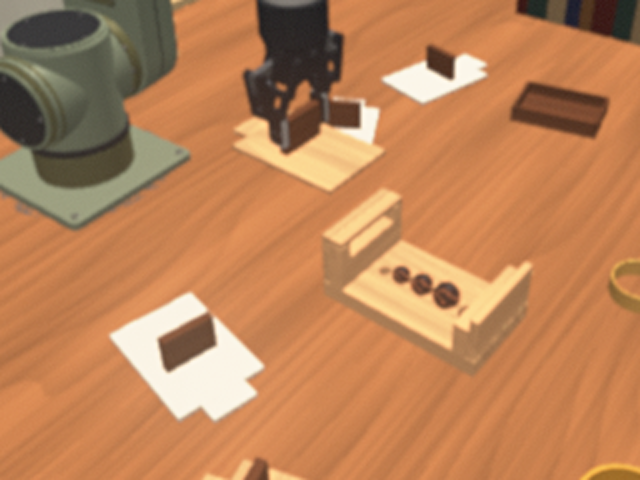

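The cover is held flat in the gripper, fin across the pads, near the slotted end. I set its far end over the lip's top and lower, which tips the tongue down.

{"fn": "drive_tool", "kwargs": {"jaw": [60,60,60,60,60,60,60,60], "slide": [[-0.0102,-0.0057,0],[-0.0102,-0.0057,0],[0,0,0.02],[0,0,0.018],[0,0,0.006],[0,0,0.005],[0,0,0],[0,0,0]], "twist": [0,0,0,0,0,0,0,0]}}

```text
clock: 6.6
ee_pos: [362.6, 46.3, 118.4]
orientation: [0.0, 0.023, 1.0, 0.0]
contact_force: [0.4, -0.1, -1.1]
opening: 0.695
grasp_force: 45.4
```

{"fn": "drive_tool", "kwargs": {"jaw": [60,60,60,60,60], "slide": [[0,0,0.005],[0,0,0.005],[0,0,0.004],[0,0,0.003],[0,0,0]], "twist": [0,0,0,0,0]}}

```text
clock: 7.1
ee_pos: [359.2, 46.5, 100.8]
orientation: [-0.003, 0.023, 1.0, 0.0]
contact_force: [-8.1, 2.2, 5.5]
opening: 0.694
grasp_force: 47.1
```

```bash
python3 - <<'E'
from h import *
from cell import *
s=telemetry.sense();R,p=pose(s)
print(s["clock"],p,s["contact_force"],s["wrist_torque"])
psi=np.radians(-2.7);ax=np.array([np.cos(psi),np.sin(psi)]);ay=np.array([-ax[1],ax[0]])
d=p[:2]-[527.7,39.2];print("rack frame",d@ax,d@ay)
im=snapshot("scene");cv2.imwrite("pics/s5.png",cv2.resize(im[100:300,100:340,::-1],None,fx=3,fy=3,interpolation=cv2.INTER_CUBIC))
E
```

```text
7.1 [359.22136523  46.48543937 100.77492069] [-8.12601019  2.15603453  5.50009695] [0.31749492 0.95038222 0.03346926]
rack frame -168.63479360795782 -0.6590788843191268
```

View pics/s5.png

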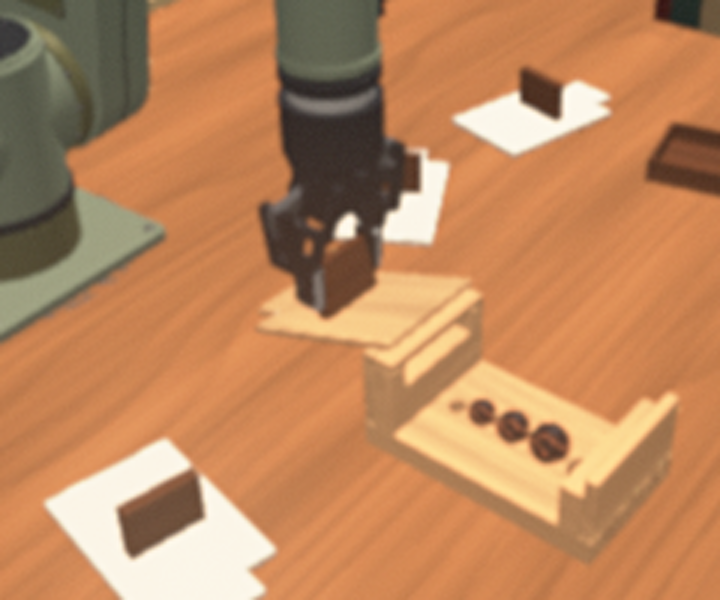

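```bash
cat >> h.py <<'E'
SEAT=np.array([527.7,39.2]);psi=np.radians(-2.7);AX=np.array([np.cos(psi),np.sin(psi)]);AY=np.array([-AX[1],AX[0]])
def rk(p): d=np.asarray(p)[:2]-SEAT;return d@AX,d@AY
def planey(n,px,yr):
    "pixel -> (rack x, z) on the vertical plane rack y=yr"
    a,b=ray(n,px,0),ray(n,px,100);out=[]
    for u,v in zip(a,b):
        yu,yv=rk(u)[1],rk(v)[1];t=(yr-yu)/(yv-yu);w=u+t*(v-u);out.append((rk(w)[0],w[2]))
    return np.array(out)
E
python3 - <<'E'
from h import *
q=np.array([(390,347),(262,327)])/3+[100,100]
P=planey("scene",q,-50.6);print(P.round(1),np.degrees(np.arctan2(*(P[0]-P[1])[::-1])))
q=np.array([(470,281)])/3+[100,100]
print(planey("scene",q,49.4))
E
```

```text
[[ -74.6  100.7]
 [-205.5   56.2]] 18.778134428310562
[[-77.97876202  99.35814951]]
```

Picture shows the cover tipped, far end on the lip top (390,347), tongue low at (260,325): tilt ≈19°. A bit more, then lift off and check.

{"fn": "drive_tool", "kwargs": {"jaw": [60,60,60,60,60,60,60,60,60], "slide": [[0,0,0.003],[0,0,0.002],[0,0,0],[0,0,-0.02],[0,0,-0.03],[0,0,-0.03],[0,0,-0.01],[0,0,0],[0,0,0]], "twist": [0,0,0,0,0,0,0,0,0]}}

```text
clock: 8.05
ee_pos: [361.4, 46.3, 185.3]
orientation: [-0.001, 0.023, 1.0, -0.0]
contact_force: [0.1, 0.1, -1.5]
opening: 0.693
grasp_force: 46.2
```

```bash
python3 - <<'E'
from h import *
from cell import *
s=telemetry.sense();R,p=pose(s)
print(s["clock"],p,rk(p),s["contact_force"],s["opening"],"yaw",np.degrees(np.arctan2(-R[1,0],-R[0,0])))
im=snapshot("scene");cv2.imwrite("pics/s6.png",cv2.resize(im[80:280,100:340,::-1],None,fx=3,fy=3,interpolation=cv2.INTER_CUBIC))
E
```

```text
8.05 [361.37035252  46.34053734 185.3436491 ] (np.float64(-166.48136614776095), np.float64(-0.7025888945047534)) [ 0.12258371  0.13685565 -1.52816945] 0.6929095410286585 yaw -2.658551005894507
```

View pics/s6.png

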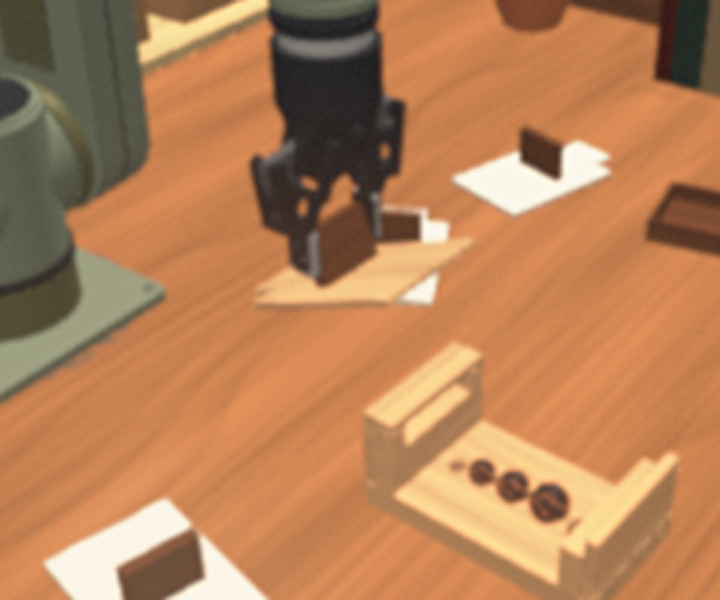

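```bash
python3 - <<'E'
from h import *
q=np.array([(390,302),(257,305)])/3+[100,80]
P=planey("scene",q,-50.7);print(P.round(1),np.degrees(np.arctan2(*(P[0]-P[1])[::-1])))
print(planey("scene",np.array([(472,240)])/3+[100,80],49.3))
th=np.radians(np.degrees(np.arctan2(*(P[0]-P[1])[::-1])))
u=np.array([np.cos(th),np.sin(th)]);n=np.array([-u[1],u[0]])
piv=np.array([-166.5,185.3-2.6])
for h in(35,): print("far bottom",piv+85*u-h*n,"far top",piv+85*u-(h-6)*n,"root bottom",piv-61*u-h*n,"tip bottom",piv-85*u-h*n)
E
```

```text
[[ -71.7  191.8]
 [-201.3  135.6]] 23.44645142439804
[[-77.57824985 189.49304803]]
far bottom [-74.59203733 184.41067193] far top [-76.9793882  189.91526599] root bottom [-208.5371596   126.31846745] tip bottom [-230.55553586  116.76906397]
```

Tilt holds at ≈22°. Carry it over the lip and down so the tongue tip is in front of the slot.

{"fn": "drive_tool", "kwargs": {"jaw": [60,60,60,60,60,60,60,60,60,60,60,60], "slide": [[-0.015,0.0007,0],[-0.03,0,0],[-0.035,0,0],[-0.035,0,0],[-0.03,0,0],[-0.02,0,0],[-0.0105,0,0],[0,0,0],[0,0,0.015],[0,0,0.02],[0,0,0.012],[0,0,0]], "twist": [0,0,0,0,0,0,0,0,0,0,0,0], "newtons": 50}}

```text
clock: 9.3
ee_pos: [535.2, 39.0, 137.5]
orientation: [-0.002, 0.023, 1.0, -0.0]
contact_force: [-0.2, -0.6, -2.0]
opening: 0.694
grasp_force: 55.5
```

```bash
python3 - <<'E'
from h import *
from cell import *
s=telemetry.sense();R,p=pose(s)
print(s["clock"],p,rk(p),s["contact_force"],s["opening"],"yaw",np.degrees(np.arctan2(-R[1,0],-R[0,0])))
a=snapshot("scene")[110:290,180:350,::-1];b=snapshot("side")[100:240,240:400,::-1]
big=lambda i:cv2.resize(i,(400,int(i.shape[0]*400/i.shape[1])),interpolation=cv2.INTER_CUBIC)
a,b=big(a),big(b);h=max(len(a),len(b));pad=lambda i:cv2.copyMakeBorder(i,0,h-len(i),0,0,cv2.BORDER_CONSTANT)
cv2.imwrite("pics/s7.png",np.hstack([pad(a),pad(b)]))
E
```

```text
9.3 [535.15303794  39.00352335 137.53582107] (np.float64(7.454019454646537), np.float64(0.15482762758142507)) [-0.18061239 -0.62418892 -1.980602  ] 0.6938742505300074 yaw -2.6481433263613865
```

View pics/s7.png

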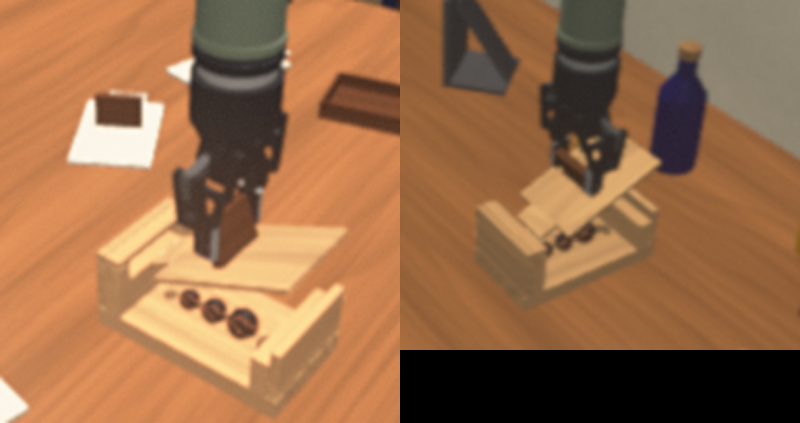

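```bash
python3 - <<'E'
from h import *
k=400/170
q=np.array([(290,290),(158,279)])/k+[180,110]
P=planey("scene",q,-50);print(P.round(1),np.degrees(np.arctan2(*(P[0]-P[1])[::-1])))
k=400/160
# side view: far right corner, near left body corner(523,192) left body corner at y=+50 ; tongue tip corner (520,212),(545,235?)
q=np.array([(660-400,160),(565-400,231)])/k+[240,100]
P=planey("side",q,-50);print(P.round(1),np.degrees(np.arctan2(*(P[0]-P[1])[::-1])))
E
```

```text
[[101.5 145.5]
 [-29.2  88.2]] 23.691039163067323
[[ 97.9 143.2]
 [-40.1  91.7]] 20.467969259877158
```

Both views show the cover tilted ≈22° above the rack with the tongue tip just in front of the slot and below lip height. Lower 6 mm and slide in.

{"fn": "drive_tool", "kwargs": {"jaw": [60,60,60,60,60,60,60,60], "slide": [[0,0,0.006],[0,0,0],[0.006,0,0],[0.006,0,0],[0.005,0,0],[0.005,0,0],[0,0,0],[0,0,0]], "twist": [0,0,0,0,0,0,0,0]}}

```text
clock: 10.2
ee_pos: [515.2, 40.1, 133.5]
orientation: [0.0, 0.023, 1.0, 0.0]
contact_force: [0.5, 0.6, -1.2]
opening: 0.693
grasp_force: 55.5
```

{"fn": "drive_tool", "kwargs": {"jaw": [60,60,60,60,60], "slide": [[0.004,0,0],[0.003,0,0],[0,0,0.002],[0,0,0],[0,0,0]], "twist": [0,0,0,0,0]}}

```text
clock: 10.7
ee_pos: [508.3, 40.4, 131.2]
orientation: [0.0, 0.023, 1.0, 0.0]
contact_force: [-0.6, -0.6, -1.6]
opening: 0.689
grasp_force: 55.5
```

Tongue is under the lip without contact. Now swing down about the tip.

{"fn": "drive_tool", "kwargs": {"jaw": [60,60,60,60,60,60,60,60,60,60,60], "slide": [[0,0,0.0027],[-0.0025,0,0.0027],[-0.0024,0,0.0026],[-0.0023,0,0.0028],[-0.0022,0,0.0029],[-0.002,0,0.003],[-0.002,0,0.003],[-0.0018,0,0.0031],[-0.0017,0,0.0032],[0,0,0],[0,0,0]], "twist": [0,0,0,0,0,0,0,0,0,0,0], "newtons": 40}}

```text
clock: 11.8
ee_pos: [526.2, 39.5, 105.8]
orientation: [0.001, 0.023, 1.0, 0.0]
contact_force: [2.3, -0.8, 4.9]
opening: 0.691
grasp_force: 59.2
```

{"fn": "drive_tool", "kwargs": {"jaw": [60,60,60,60,60,60], "slide": [[-0.0012,0,0.003],[-0.001,0,0.003],[0,0,0.002],[0,0,0.001],[0,0,0],[0,0,0]], "twist": [0,0,0,0,0,0]}}

```text
clock: 12.4
ee_pos: [530.4, 39.4, 97.9]
orientation: [0.004, 0.023, 1.0, 0.0]
contact_force: [4.6, -1.0, 6.8]
opening: 0.699
grasp_force: 60.4
```

```bash
python3 - <<'E'
from h import *
from cell import *
s=telemetry.sense();R,p=pose(s)
print(s["clock"],p,rk(p),s["contact_force"],s["wrist_torque"])
for n in("scene","side"):
    im=snapshot(n);np.save(f"pics/{n}8.npy",im)
    hsv=cv2.cvtColor(im,cv2.COLOR_RGB2HSV)
E
```

```text
12.4 [530.35407703  39.35732931  97.91375832] (np.float64(2.6437194472893277), np.float64(0.28217880635763026)) [ 4.56763878 -0.95015036  6.79051731] [-0.17609397 -0.13450434  0.08841942]
```

{"fn": "drive_tool", "kwargs": {"jaw": [60,60,60,60,60], "slide": [[0,0,0.0015],[0.0015,0,0.001],[0.001,0,0],[0,0,0],[0,0,0]], "twist": [0,0,0,0,0]}}

```text
clock: 13.0
ee_pos: [529.3, 39.7, 96.1]
orientation: [0.005, 0.023, 1.0, 0.0]
contact_force: [6.7, -1.0, 8.6]
opening: 0.693
grasp_force: 60.9
```

{"fn": "drive_tool", "kwargs": {"jaw": [60,60,72,78,85,95,100,100,100,100], "slide": [[-0.001,0,-0.001],[0,0,0],[0,0,0],[0,0,0],[0,0,0],[0,0,0],[0,0,0],[0,0,-0.02],[0,0,-0.04],[0,0,-0.04]], "twist": [0,0,0,0,0,0,0,0,0,0], "newtons": 20}}

```text
clock: 14.0
ee_pos: [525.1, 39.5, 195.2]
orientation: [-0.001, 0.023, 1.0, -0.0]
contact_force: [1.5, 0.5, 0.5]
opening: 0.998
grasp_force: 0.0
```

{"fn": "drive_tool", "kwargs": {"jaw": [100,100,100,100,100], "slide": [[0.02,0,-0.03],[0.02,0,-0.03],[0.02,0,0],[0,0,0],[0,0,0]], "twist": [0,0,0,0,0]}}

```text
clock: 14.5
ee_pos: [465.8, 42.3, 254.7]
orientation: [0.0, 0.023, 1.0, 0.0]
contact_force: [0.2, 0.1, -0.6]
opening: 0.997
grasp_force: 0.0
```

```bash
python3 - <<'E'
from h import *
from cell import *
s=telemetry.sense();R,p=pose(s)
print(s["clock"],p,rk(p),s["contact_force"])
im=snapshot("wrist");hsv=cv2.cvtColor(im,cv2.COLOR_RGB2HSV)
def comp(mask,zs,mn):
    k,l,st,ce=cv2.connectedComponentsWithStats(mask.astype(np.uint8))
    for i in range(1,k):
        if st[i,4]>mn:
            px=np.argwhere(l==i)[:,::-1]
            for z in zs:
                W=wray(s,px,z);P=np.array([rk(w) for w in W],np.float32);r=cv2.minAreaRect(P)
                print(st[i],z,np.round(r[0],1),np.round(r[1],1),round(r[2],1),P.min(0),P.max(0))
comp((hsv[...,2]<110)&(hsv[...,1]>90),[110,66],300)
print()
comp((hsv[...,0]>=12)&(hsv[...,0]<=24)&(hsv[...,2]>150)&(hsv[...,1]<148),[66],1500)
# fin in fixed views: dark mask near the fin, two-view top
for n in("scene","side"):
    im=snapshot(n);h=cv2.cvtColor(im,cv2.COLOR_RGB2HSV)
    d=((h[...,2]<110)&(h[...,1]>90)).astype(np.uint8);k,l,st,ce=cv2.connectedComponentsWithStats(d)
    c=get_calibration(n);X=c["R"]@np.r_[SEAT,88]+c["t"];u=c["mtx"]@X;u=u[:2]/u[2];print(n,"pred fin",u.round(1))
    for i in range(1,k):
        if st[i,4]>40 and np.hypot(*(ce[i]-u))<40: print(st[i],ce[i].round(1))
E
```

```text
14.5 [465.8077076   42.29749612 254.70636815] (np.float64(-61.969496266223835), np.float64(0.17853128782074984)) [ 0.18363045  0.14398091 -0.57013931]
[  11   74   82   24 1073] 110 [-141.5 -167.6] [64.3 11. ] 79.0 [-151.05852 -200.04692] [-133.51318 -135.4342 ]
[  11   74   82   24 1073] 66 [-143.  -195.3] [74.9 12.8] 79.0 [-154.12949 -233.16145] [-133.6762  -157.83986]
[202 128 114   9 570] 110 [-105.6   -1.1] [94.9  6.1] 89.5 [-108.80751  -48.56707] [-102.22519   46.37426]
[202 128 114   9 570] 66 [-101.2   -1.2] [110.7   7.1] 89.5 [-104.87581  -56.57542] [-97.202545  54.101433]
[ 229  222   63   27 1637] 110 [-11.6   0.2] [26.  57.8] 0.0 [-24.597046 -28.668898] [ 1.4396127 29.129747 ]
[ 229  222   63   27 1637] 66 [8.5 0.3] [30.3 67.4] 0.0 [ -6.708359 -33.379337] [23.6436  33.99882]
[  0 225  40  26 543] 110 [  -9.  -223.1] [14.8 44. ] 16.6 [ -21.577957 -242.3479  ] [   3.5467114 -202.26482  ]
[  0 225  40  26 543] 66 [  11.4 -260.1] [17.2 51.3] 16.6 [  -3.1888866 -282.47336  ] [  26.09993 -235.74695]
[319 283  52  70 345] 110 [80.4 90.2] [34.4 76.1] 64.6 [38.606934 60.619904] [120.199   110.28378]
[319 283  52  70 345] 66 [115.6 105.2] [40.  88.7] 64.6 [66.971016 70.70814 ] [162.08609 128.60329]
[210 299  96   7 660] 110 [59.9 -2.2] [93.8  6.9] 90.0 [ 56.498344 -49.0568  ] [63.35986  44.707466]
[210 299  96   7 660] 66 [91.8 -2.5] [109.3   8. ] 90.0 [ 87.827736 -57.146317] [95.82648  52.158382]

[   21     0    97   165 12470] 66 [-142.3 -180.9] [ 84.2 142.6] 78.8 [-215.09702 -231.98581] [ -69.1359  -126.50301]
[  199   136   121   163 14231] 66 [-5.1 -1.4] [118.1 183.8] 89.7 [-97.14684  -60.038963] [86.505516 58.230114]
[   0  187   74   94 4003] 66 [   6.4 -256.4] [99.  84.6] 13.5 [ -45.107613 -288.35773 ] [  63.16959 -205.33574]
scene pred fin [272.3 221.9]
[264 211  17  23 126] [273.4 222.1]
side pred fin [306.6 180.3]
[300 172  14  19 164] [305.9 181.1]
```

```bash
python3 - <<'E'
from h import *
from cell import *
s=telemetry.sense();R,p=pose(s)
def bb(n,th,cx=0):
    pts=[]
    for x in(-6,6):
        for y in(-30,30):
            for z in(6,50):
                X=cx+x*np.cos(th)-z*np.sin(th);Z=60+x*np.sin(th)+z*np.cos(th)
                pts.append(np.r_[SEAT+X*AX+y*AY,Z])
    pts=np.array(pts);c=get_calibration(n)
    if n=="wrist":
        T=np.array(c["T_tool_cam"]);q=((pts-p)@R-T[:3,3])@T[:3,:3]
    else:q=pts@np.array(c["R"]).T+c["t"]
    u=q@c["mtx"].T;u=u[:,:2]/u[:,2:];return np.r_[u.min(0),u.max(0)].round(1)
for n in("wrist","scene","side"):
    im=snapshot(n);h=cv2.cvtColor(im,cv2.COLOR_RGB2HSV)
    b=bb(n,0).astype(int);m=(h[...,2]<150)&(h[...,1]>90)
    r=m[b[1]-8:b[3]+9,(b[0]+b[2])//2];print(n,"flat",bb(n,0),"5deg",bb(n,np.radians(5)))
    print(b[1]-8,h[b[1]-8:b[3]+9,(b[0]+b[2])//2,2].tolist())
E
```

```text
wrist flat [227.3 222.6 292.3 252.4] 5deg [227.2 221.9 292.3 248.3]
214 [189, 190, 187, 188, 189, 188, 192, 155, 77, 42, 51, 53, 49, 50, 53, 51, 49, 49, 51, 49, 53, 58, 51, 52, 72, 88, 95, 93, 90, 93, 90, 92, 95, 92, 87, 111, 166, 186, 182, 182, 183, 184, 183, 182, 182, 183, 185]
scene flat [261.6 205.8 282.9 238.3] 5deg [260.3 205.3 281.7 238. ]
197 [213, 215, 217, 214, 211, 208, 204, 203, 204, 204, 209, 214, 217, 213, 203, 188, 164, 147, 143, 141, 136, 123, 111, 108, 110, 110, 108, 110, 109, 108, 107, 108, 108, 112, 140, 188, 237, 251, 253, 253, 252, 252, 252, 252, 252, 252, 252, 252, 253, 253]
side flat [298.8 169.  314.8 191.7] 5deg [298.5 169.3 313.6 191.9]
161 [149, 149, 150, 149, 146, 145, 144, 147, 148, 148, 146, 141, 132, 120, 107, 98, 88, 76, 72, 69, 69, 68, 69, 70, 69, 69, 79, 116, 161, 193, 207, 212, 211, 212, 214, 215, 212, 199, 180]
```

```bash
python3 - <<'E'
from h import *
from cell import *
c=get_calibration("scene");im=cv2.cvtColor(snapshot("scene"),cv2.COLOR_RGB2HSV)[...,2].astype(int)
for x in(-50,-30,-10,10,30,50,65):
    X=np.r_[SEAT+x*AX-50*AY,66];u=c["mtx"]@(c["R"]@X+c["t"]);u=u[:2]/u[2]
    col=int(round(u[0]));r0=int(u[1])-8;v=im[r0:r0+18,col];g=np.diff(v);j=g.argmin()
    print(x,u.round(1),planey("scene",[(col,r0+j+.5)],-50).round(1),v.tolist())
E
```

```text
-50 [239.4 232.6] [[-51.2  65.5]] [204, 212, 215, 230, 243, 248, 248, 242, 220, 182, 167, 170, 186, 218, 237, 246, 246, 243]
-30 [246.8 236.4] [[-29.6  68.7]] [250, 252, 252, 252, 251, 250, 248, 242, 226, 221, 241, 251, 252, 251, 250, 249, 247, 244]
-10 [254.4 240.3] [[-11.1  67.6]] [252, 252, 253, 253, 252, 252, 251, 240, 218, 223, 246, 252, 252, 250, 250, 249, 247, 244]
10 [262.2 244.3] [[ 9.5 67.9]] [251, 254, 253, 253, 253, 253, 253, 247, 219, 212, 237, 250, 252, 250, 250, 249, 249, 246]
30 [270.1 248.4] [[29.7 68.2]] [252, 252, 252, 252, 253, 253, 254, 249, 227, 218, 239, 251, 251, 250, 249, 249, 249, 247]
50 [278.2 252.6] [[49.3 68.6]] [252, 252, 252, 252, 252, 253, 254, 251, 230, 217, 237, 250, 251, 251, 249, 249, 249, 247]
65 [284.4 255.8] [[63.8 68.8]] [252, 252, 252, 252, 252, 253, 254, 250, 232, 220, 238, 249, 251, 250, 250, 249, 249, 248]
```

The cover's edge is level along its length (within about 1 mm), and the gripper is clear of it, so I hand in.

```bash
python3 -c "
from cell import ticket;print(ticket.hand_in())"
```

```text
the job is handed in; nothing more can be done
None
```

The long cover was hooked under the lip at about 22° tilt, swung down and released; camera measurements show it flat and centred to within about 2 mm. The shorter cover was not touched, and the job was handed in at about 15 s; no verdict was returned.

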